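# Lift the slide rack out of its staining dish and hold it to drain

## Task

Take the lid off the covered staining dish and lay it gently, knob up, in the middle of the dark rubber mat; then lift the steel slide rack straight out of that dish by its handle and hold it level and still right above the dish, its underside about 5 cm over the rim, as one does to let it drain. Keep it there for three seconds and finish while still holding it there. Do not drop the lid or the rack or tip the slides out, and leave both dishes and everything else on the bench where they stand.

Things in the scene. Friction and masses are not known exactly. Their poses are not given: they have to be found in the camera images.
- dish: the covered staining dish: open-topped white plastic box, loose, 0.8 kg, outside 112 (own x) x 104 (own y) x 95 mm high, walls and floor 5 mm; it stands on the bench in any of three places. Origin: centre of its underside; z up. At the start it wears the lid and holds the rack.
- lid: the lid, white plastic, loose, 0.14 to 0.24 kg: plate 118 x 110 x 5 mm with a 3 mm deep lip (98 x 90 mm) under it that drops loosely into the dish (4 mm total play at most), and on top in the middle a bar-shaped knob 44 mm long (own x), 14 mm wide (own y), standing 30 mm above the plate. Origin: centre of the lip's underside; the plate's top is 8 mm above it and the knob's top 38 mm. Lift it straight up; nothing latches.
- lid_grip (a point): point in the lid's knob on its centre line, 30 mm above the lid's origin (22 mm above the plate, 8 mm below the knob's top); axes as the lid's: the knob runs along x, so pinch it along y
- rack: the slide rack inside the dish (hidden by the lid at the start): steel frame 92 (own x) x 84 (own y) x 32 mm with seven fixed glass slides, 0.22 to 0.42 kg, and over it a rigid upright bail whose top bar runs along own x. Origin: centre of the frame's underside, which rests on the dish's floor; z up. 5 mm of play all round to the dish's walls; it stands within 0.03 rad of the dish's own yaw. It balances when pinched at the middle of the bar.
- rack_grip (a point): middle of the rack's handle, 72 mm above the rack's origin (so 77 mm above the bench at the start, 18 mm below the dish's rim): a grip bar 50 mm long (along own x), 10 mm wide (own y), 12 mm high; pinch it along y. Free space beside it inside the dish: 42 mm to the wall on either side, 40 mm down to the slides.
- mat: dark rubber mat, fixed flat on the bench, 140 (own x) x 130 (own y) x 4 mm, in any of three places; the lid is to lie on it. Origin: centre of its underside.
- spare_dish: bystander: an open, empty dish of the same make as the covered one (112 x 104 x 95 mm), no lid, nothing in it. Origin: centre of its underside.
- spectacles: bystander: folded spectacles, about 130 (own y) x 25 x 45 mm high, standing near the robot's side of the bench. Origin: centre of the underside.
- forceps: bystander: steel forceps lying flat, 115 mm (own x) x 16 x 6 mm. Origin: centre of the underside.
- dropper: bystander: amber dropper bottle with black cap, 42 mm across, 85 mm high. Origin: centre of the underside.
- beaker: bystander: glass beaker, 68 mm across, 90 mm high. Origin: centre of the underside.
- pot: bystander: yellow plastic pot, 74 mm across, 75 mm high. Origin: centre of the underside.
- slide_box: bystander: closed slide box, 80 (own x) x 120 (own y) x 35 mm. Origin: centre of the underside.
- petri: bystander: closed Petri dish, 94 mm across, 17 mm high. Origin: centre of the underside.
Mind the look-alikes: they are no part of the job. What is meant by the lid is not brown or turquoise, and is the smaller of those in its own colour.

How it is judged:
On the way, in this order (a step that is already met when the one before it is completed fails the run):
1. the lid lies flat in the middle of the mat, released (horizontal distance between lid and mat below 0.04 m and z of lid in the frame of mat between 0.001 and 0.009 m and angle between lid's own z axis and vertical below 0.1 rad and contact force between lid and the fingers below 0.1 N and linear speed of lid below 0.03 m/s), for 0.2 s.
2. the rack is held by the fingers, level and still, right above its dish and clear of it, for 2.5 s (height (world z) of rack between 0.115 and 0.205 m and horizontal distance between rack and dish below 0.03 m and angle between rack's own z axis and vertical below 0.12 rad and contact force between rack and the fingers above 1 N and contact force between rack and dish below 0.05 N and linear speed of rack below 0.03 m/s and angular speed of rack below 0.2 rad/s), for 2.5 s.
At the end, for the whole second after the job is handed in: Rack held by the fingers clear of the dish: underside 20-110 mm above the rim, within 30 mm of straight above the dish, tilt under 0.12 rad, still (0.03 m/s, 0.2 rad/s). Lid released, knob up on the mat, within 40 mm of its middle. Dish upright, moved under 30 mm (all of step 1 and all of step 2 and distance of dish from where it was at the start of the episode below 0.03 m and angle between dish's own z axis and vertical below 0.05 rad); the arm keeps its last pose, push and grip.
It fails at once if a bystander (empty dish, spectacles, forceps, bottle, beaker, pot, slide box or Petri dish) is pushed 30 mm or more from its place (distance of any of spare_dish, spectacles, forceps, dropper, beaker, pot, slide_box, petri from where it was at the start of the episode above 0.03 m).
It fails at once if the staining dish is pushed 30 mm or more (distance of dish from where it was at the start of the episode above 0.03 m).
It fails at once if the lid is dropped (falls free of the fingers) (linear speed of lid above 0.5 m/s and contact force between lid and the fingers below 0.05 N).
It fails at once if the rack is dropped (falls free of the fingers) (linear speed of rack above 0.5 m/s and contact force between rack and the fingers below 0.05 N).
It fails at once if the rack is tipped by 30 degrees, so that slides would fall out (angle between rack's own z axis and vertical above 0.52 rad).
It also fails if it takes over 70 s, if anything falls off the work surface, if the arm or the gripper's body presses on something with over 40 N, if the wrist force passes 120 N, or if a joint passes its speed limit or range.

## Robot

A 6-joint arm with a two-finger parallel gripper is mounted at the origin on the work surface. World frame = base frame: x ahead of the robot, y to its left, z up, the work surface at z = 0. Lengths are in m, angles in rad, forces in N, time in s.
With the tool pointing down it reaches from about 0.375 to 0.975 m from the base axis. Payload 3.8 kg.
Tool frame: the origin (TCP) lies midway between the tips of the shut fingers; the grasp point (between the pads) lies 19 mm behind it (manip.tcp_to_grasp is the distance from the TCP to the grasp point, in m); z points along the fingers, y is the direction in which the jaws open and shut (so a half turn about z gives the same grasp; the last joint's range is limited). The gripper opens to 85 mm and grips with 20 to 120 N. Pads are 22 mm wide; open, the fingers measure 114 mm over their backs; the gripper's body (76 mm by 85 mm) begins 54 mm behind the grasp point. The pads swing forward as they close: fully open they stand 13 mm farther back than shut.
Start: joints at [1.108, 0.264, 1.604, -0, 1.274, -0.037], TCP at [0.279, 0.615, 0.231] pointing down, gripper open.
Joint ranges: [-2.63, 2.63], [-0.94, 2.18], [0.31, 2.57], [-1.31, 4.45], [0, 2.66], [-2.55, 2.55]. Speed limits (rad/s): [2.57, 2.57, 3.14, 3.14, 3.14, 3.14].

## Interface

Orientations are given as a unit quaternion [x, y, z, w].
In Python, from station import manip, capture gives the robot as it stands.
- The arm moves only by the shell command python3 -m inch 'ROWS' [OPENING] [FORCE]. ROWS is text: rows parted by semicolons, each of 6 numbers parted by spaces: the shift along the tool's x, y, z as a fraction of full scale, then the turn, a rotation vector about the tool's x, y, z as a fraction of full scale. In form: dx dy dz ax ay az; .... A call has 1 to 20 rows; each row is the pose to reach, as a shift and turn from the pose commanded when the call began, along the tool's axes at that moment, turning the shorter way round; what a row does not reach only later rows make up. Full scale, the value 1, is 0.1 m for a shift and pi rad for a turn. A row lasts 1/10 s, in which the tool goes at most 50 mm and 8.59 degrees, less where a joint would pass 70% of its speed; a pose out of reach is approached as far as the arm can. A call with a number of a shift or a turn outside -1 to 1 is refused whole. A call with a gripper value outside its range is refused whole. OPENING is the closure, from -1 (fully open) to 1 (shut), set as the call begins (- or left out, the last holds). The fingers move at their own pace and stop on an object; FORCE is the grip in N (left out, the last holds). Time passes only in rows, so rows that repeat a pose let the fingers close. It gives the time, the measured TCP pose, the force and the opening at its end, in the units of the state.
- manip.observe(): the state, without advancing time (a new reading comes with each control period).
- capture(name): name is "side" or "top"; returns a dict with "frame" (420x560x3 uint8, red, green, blue), "K" (3x3 intrinsics, pixels), "extrinsics" (4x4, takes a point from world to camera coordinates). Camera axes: x right, y up, looking along -z (the intrinsics and any distortion apply to the point x, -y, -z); pixel columns grow to the right and rows downward; lengths in m; the calibration is good to about 2 mm. A picture is of the moment at which its call begins. There is no depth.
- manip.finish_job(): hands the job in, once; it reports no verdict.
The state is a dict: "clock": time; "joint_pos": joint angles; "joint_vel": joint speeds; "tau": joint torques, N m; "tcp_pos": TCP position; "tcp_rot": TCP orientation; "force": force on the tool from outside, world axes, zero at the start; "torque": the same for the moment, N m; "grip_width": finger opening in m.
Only numpy, scipy, OpenCV 4.12 (cv2) and the standard library are available. Lean on these libraries where they do the work, as an engineer would, in place of code of your own. Each camera call takes 0.05 s, during which the arm holds its last target. There are 200 camera calls.

## Working session

There is one attempt and no reset: what is moved stays moved. The work goes in short steps, Python scripts to look and compute and a shell command to move; the robot and the scene stay as the last step left them, time stands still between calls to the robot, and variables do not carry over. Pictures are saved under pics/ and viewed, about 8 in all and at most 12, crops included, and the job is handed in when it is done.

```bash
mkdir -p pics; cat > h.py <<'E'
import cv2,numpy as np
from station import manip,capture
def cam(n):
    c=capture(n); return c['frame'],np.array(c['K']),np.array(c['extrinsics'])
def ray(K,E,u,v):
    d=np.linalg.inv(K)@[u,v,1]; d=np.array([d[0],-d[1],-d[2]])
    R,t=E[:3,:3],E[:3,3]; return -R.T@t,R.T@d
def onz(K,E,u,v,z):
    o,d=ray(K,E,u,v); return o+d*(z-o[2])/d[2]
def proj(K,E,p):
    q=E[:3,:3]@p+E[:3,3]; w=K@[q[0],-q[1],-q[2]]; return w[:2]/w[2]
E
python3 - <<'E'
from h import *
for n in('top','side'):
    f,K,E=cam(n); cv2.imwrite(f'pics/{n}0.png',f[:,:,::-1]); np.savez(n+'0',f=f,K=K,E=E); print(K,E)
print(manip.observe())
E
```

```text
[[484.93639757   0.         279.19452845]
 [  0.         484.93639757 210.40173825]
 [  0.           0.           1.        ]] [[-0.02710435 -0.99942043 -0.02059521 -0.05373341]
 [ 0.98451294 -0.03025852  0.17268088 -0.52251359]
 [-0.17320398 -0.01559584  0.98476248 -1.19286654]
 [ 0.          0.          0.          1.        ]]
[[509.94965748   0.         277.13455747]
 [  0.         509.94965748 213.5904377 ]
 [  0.           0.           1.        ]] [[ 0.99884837 -0.04772253  0.0049482  -0.50315765]
 [ 0.02169893  0.54131847  0.84053761 -0.06091003]
 [-0.04279113 -0.83946225  0.5417306  -1.63461524]
 [ 0.          0.          0.          1.        ]]
{'clock': 0.1, 'joint_pos': array([ 1.10807349e+00,  2.64691877e-01,  1.60527502e+00,  2.04477727e-05,
        1.27373501e+00, -3.68797418e-02]), 'joint_vel': array([ 1.02675075e-05, -3.28832079e-04, -1.62352505e-03,  3.15417909e-04,
       -1.04442528e-03,  1.58738491e-03]), 'tau': array([-1.15347129e-04, -5.16706145e+01, -3.68591094e+01,  2.25576878e-05,
        6.31600502e-03,  2.78303469e-05]), 'tcp_pos': array([0.2785095 , 0.61410571, 0.23005678]), 'tcp_rot': array([ 2.11319186e-01,  9.77416538e-01, -1.01947509e-03, -2.70184929e-04]), 'force': array([ 0.39702952, -0.17082834, -0.34588285]), 'torque': array([ 0.01547154, -0.01543648, -0.0156133 ]), 'grip_width': 0.08522228085072953}
```

View pics/top0.png

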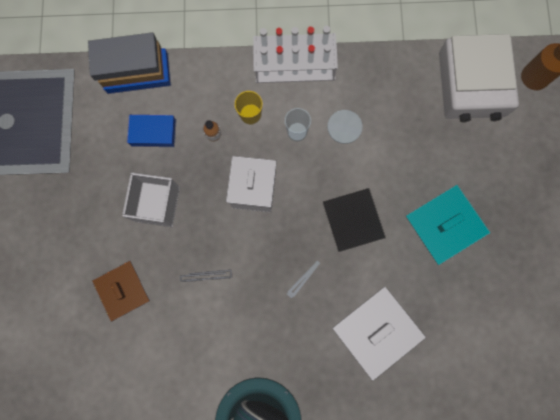

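View pics/side0.png

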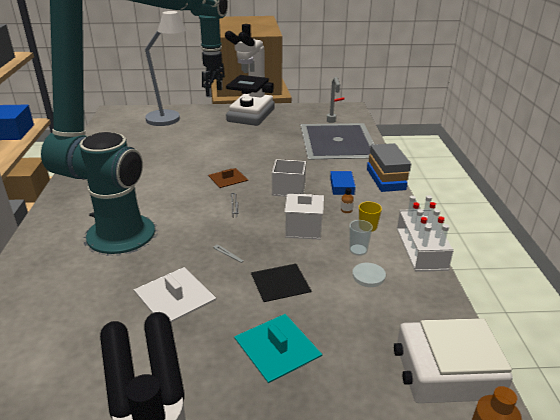

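Top view: there are four lids. Brown is at (120,291) and turquoise at (448,224), so both are excluded. White at (379,333) is large and flat on the bench. White at (251,182) is small and sits on a box. The smaller white one is the lid meant, and the mat is the dark square at (354,219). I'll measure both and confirm in a crop.

```bash
python3 - <<'E'
from h import *
def ld(n):
    d=np.load(n+'0.npz'); return d['f'],d['K'],d['E']
f,K,E=ld('top'); g=cv2.cvtColor(f,cv2.COLOR_RGB2GRAY)
x0,y0,x1,y1=210,140,300,220
print('E cam pos',-E[:3,:3].T@E[:3,3], 'tcp px',proj(K,E,manip.observe()['tcp_pos']))
def comp(m,u,v):
    n,l=cv2.connectedComponents(m.astype(np.uint8)); 
    k=l[v,u]; c,_=cv2.findContours((l==k).astype(np.uint8),cv2.RETR_EXTERNAL,cv2.CHAIN_APPROX_NONE); return max(c,key=cv2.contourArea)
def rep(c,z,name):
    r=cv2.minAreaRect(c); b=cv2.boxPoints(r); P=np.array([onz(K,E,u+0,v+0,z) for u,v in b])
    e=np.diff(np.vstack([P,P[:1]]),axis=0); print(name,'centre',P.mean(0).round(4),'edges',np.linalg.norm(e,axis=1).round(4),'yaw',np.degrees(np.arctan2(e[:,1],e[:,0])).round(1)); return b,P.mean(0)
print(g[182,222:285:2],g[200,222:285:2],g[150:215:2,240],g[150:215:2,265])
hi=g>195
ml=comp(hi,235,180) 
b,c=rep(ml,0.100,'lid')
mm=comp(g<40,354,219); bm,cm=rep(mm,0.004,'mat')
ob=comp(hi,360,333); rep(ob,0.008,'other white')
print('knob guess proj',proj(K,E,[c[0],c[1],.13]))
a=f[130:230,200:400,::-1].copy(); a=cv2.resize(a,None,fx=4,fy=4,interpolation=cv2.INTER_CUBIC)
for q in(b,bm): cv2.polylines(a,[((q-[200,130]+.5)*4).astype(int).reshape(-1,1,2)],True,(0,0,255),1)
s,Ks,Es=ld('side'); a2=cv2.resize(s[170:310,220:345,::-1],None,fx=1.43,fy=1.43)
a2=cv2.resize(s[180:310,240:380,::-1],(215,200)); 
cv2.imwrite('pics/crop1.png',np.vstack([a,cv2.copyMakeBorder(a2,0,0,0,585,cv2.BORDER_CONSTANT)]))
E
```

```text
E cam pos [ 0.30635575 -0.08811652  1.26381168] tcp px [-42.68326677 317.97033231]
[105 104 104 132 173 177 176 176 176 177 177 176 168 175 177 156 158 177
 176 177 177 177 177 177 177 176 120 111 113 115 114 113] [107 107 143 177 177 177 177 178 178 178 178 178 178 177 178 177 178 178
 178 178 178 178 178 179 174 122 110 111 110 110 110 112] [108 110 110 136 174 174 175 175 175 175 176 175 175 176 176 176 177 177
 177 177 177 177 178 177 177 178 175 119  95 103 116 115 113] [108 109 112 113 118 167 175 175 176 176 177 176 176 177 176 177 176 177
 177 177 177 178 178 178 178 179 179 177 136  96  96 106 105]
lid centre [ 0.5531 -0.0632  0.1   ] edges [1.4752 1.0354 1.2672 1.062 ] yaw [-92.3 172.8  88.7   4.2]
mat centre [ 0.5734 -0.0612  0.004 ] edges [1.5968 1.1208 1.3717 1.1496] yaw [-92.3 172.8  88.7   4.2]
other white centre [ 0.5726 -0.0612  0.008 ] edges [1.5918 1.1173 1.3673 1.1459] yaw [-92.3 172.8  88.7   4.2]
knob guess proj [275.75347567 191.02583801]
```

View pics/crop1.png

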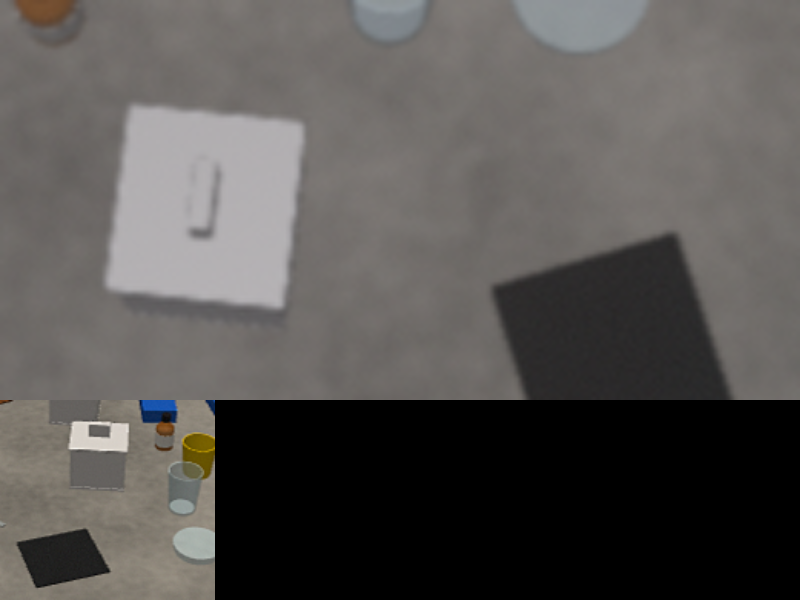

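The crop confirms it: a white box wearing a lid with a bar knob at about (251,181), and the mat beside it. My brightness thresholds were wrong, since the plate reads about 176 grey and the mat's level has to be checked, so I'll fix them.

```bash
cat >> h.py <<'E'
def comp(m,u,v):
    n,l=cv2.connectedComponents(m.astype(np.uint8)); k=l[v,u]
    c,_=cv2.findContours((l==k).astype(np.uint8),cv2.RETR_EXTERNAL,cv2.CHAIN_APPROX_NONE); return max(c,key=cv2.contourArea)
def rect(c,K,E,z,name):
    P=np.array([onz(K,E,*p[0],z)[:2] for p in c])
    (x,y),s,_=r=cv2.minAreaRect((P*1000).astype(np.float32)); b=cv2.boxPoints(r); e=np.diff(b,axis=0)
    L=np.linalg.norm(e,axis=1); i=L[:2].argmax(); print(name,'centre',round(x,1),round(y,1),'size',L[:2].round(1),'yaw of long side',round(np.degrees(np.arctan2(e[i,1],e[i,0])),1))
    return np.array([x,y])/1000
E
python3 - <<'E'
from h import *
d=np.load('top0.npz');f,K,E=d['f'],d['K'],d['E'];g=cv2.cvtColor(f,cv2.COLOR_RGB2GRAY)
c=rect(comp(g>143,235,190),K,E,.1,'lid')
print(g[219,320:390:3])
m=rect(comp(g<70,354,219),K,E,.004,'mat')
rect(comp(g>143,360,333),K,E,.008,'other')
print('knob base mid px',proj(K,E,[*c,.1]),'top',proj(K,E,[*c,.13]))
from scipy.spatial.transform import Rotation as R
print(R.from_quat(manip.observe()['tcp_rot']).as_matrix().round(4))
d=np.load('side0.npz');f,K,E=d['f'],d['K'],d['E'];g=cv2.cvtColor(f,cv2.COLOR_RGB2GRAY)
print('side: lid proj',proj(K,E,[*c,.1]),'knobtop',proj(K,E,[*c,.13]),'mat',proj(K,E,[*m,.004]))
rect(comp(g<40,280,282),K,E,.004,'mat side')
rect(comp(g>170,290,210),K,E,.1,'lid side')
E
```

```text
lid centre 587.2 -1.8 size [117.6 110.5] yaw of long side -8.0
[110 106 102  48  42  43  42  42  43  41  42  43  40  42  41  41  41  41
  41  43  98 110 107 106]
mat centre 498.4 -261.8 size [127.3 137.8] yaw of long side 14.7
other centre 208.9 -308.6 size [170.8 158.7] yaw of long side -54.1
knob base mid px [250.84333023 180.84415397] top [249.86846985 177.94203033]
[[-9.107e-01  4.131e-01 -1.000e-03]
 [ 4.131e-01  9.107e-01 -1.900e-03]
 [ 1.000e-04 -2.100e-03 -1.000e+00]]
side: lid proj [303.81776181 202.48904187] knobtop [304.13854957 194.27691805] mat [279.70334393 280.60654958]
mat side centre 499.3 -265.9 size [128.5 135.4] yaw of long side 15.1
lid side centre 587.9 -2.7 size [118.3 111.1] yaw of long side -7.9
```

Both views agree: lid at (587,-2) mm with yaw -8°, mat at (499,-264) mm. Moving towards the lid.

```bash
python3 -m inch '-0.2 -0.16 0 0 0 -0.03; -0.45 -0.36 0 0 0 -0.06; -0.7 -0.56 0 0 0 -0.091; -0.9 -0.72 0 0 0 -0.091' -1
python3 -m inch '-0.15 -0.22 0 0 0 0; -0.32 -0.47 0 0 0 0; -0.48 -0.7 0 0 0 0; -0.65 -0.94 0 0 0 0'
python3 -m inch '-0.15 -0.22 0 0 0 0; -0.32 -0.47 0 0 0 0; -0.48 -0.7 0 0 0 0; -0.65 -0.94 0 0 0 0'
cat >> h.py <<'E'
from scipy.spatial.transform import Rotation as R
def to(p,yaw=None):
    o=manip.observe(); M=R.from_quat(o['tcp_rot']).as_matrix(); d=np.array(p)-o['tcp_pos']
    print('t',o['clock'],'tcp',o['tcp_pos'].round(4),'j',o['joint_pos'].round(2),'F',o['force'].round(2),'grip',round(o['grip_width'],4))
    yx=np.degrees(np.arctan2(M[1,0],M[0,0])); print('shift units',(M.T@d/.1).round(3),'xyaw',yx.round(2),'tiltz',M[:,2].round(4))
    if yaw is not None: print('turn units az',-((yaw-yx+90)%180-90)/180)
E
python3 -c "
from h import *
to([.587,-.002,.22],-8)"
```

```text
clock: 0.5
tcp_pos: [0.3313, 0.5102, 0.2305]
tcp_rot: [0.069, 0.998, -0.001, -0.0]
force: [-0.6, -0.2, 1.0]
grip_width: 0.0855
clock: 0.9
tcp_pos: [0.3823, 0.4086, 0.2307]
tcp_rot: [0.07, 0.998, -0.0, -0.0]
force: [0.5, -0.4, -0.2]
grip_width: 0.0856
clock: 1.3
tcp_pos: [0.4335, 0.3065, 0.2308]
tcp_rot: [0.07, 0.998, -0.0, -0.0]
force: [0.1, -0.8, -0.4]
grip_width: 0.0854
t 1.3 tcp [0.4335 0.3065 0.2308] j [ 0.57 -0.01  1.91  0.    1.24 -0.86] F [ 0.14 -0.83 -0.43] grip 0.0854
shift units [-1.949 -2.841  0.108] xyaw 172.0 tiltz [-7.e-04 -4.e-04 -1.e+00]
turn units az -1.637926631272219e-05
```

```bash
python3 -m inch '-0.15 -0.22 0 0 0 0; -0.32 -0.47 0 0 0 0; -0.48 -0.7 0 0 0 0; -0.65 -0.95 0 0 0 0'
python3 -m inch '-0.15 -0.22 0 0 0 0; -0.32 -0.47 0 0 0 0; -0.48 -0.7 0 0 0 0; -0.65 -0.95 0 0 0 0'
python3 -m inch '-0.15 -0.22 0 0 0 0; -0.32 -0.47 0 0 0 0; -0.48 -0.7 0.05 0 0 0; -0.65 -0.94 0.108 0 0 0;-0.65 -0.94 0.108 0 0 0'
python3 - <<'E'
from h import *
to([.587,-.002,.106],-8)
f,K,E=cam('side');o=manip.observe()['tcp_pos'];u,v=proj(K,E,o).astype(int);print('tcp px',u,v)
f2,K2,E2=cam('top');u2,v2=proj(K2,E2,o).astype(int);print('top px',u2,v2)
a=cv2.resize(f[120:260,230:390,::-1],(400,350));b=cv2.resize(f2[110:250,170:330,::-1],(400,350))
cv2.imwrite('pics/a1.png',np.hstack([a,b]))
E
```

```text
clock: 1.7
tcp_pos: [0.4846, 0.2034, 0.2308]
tcp_rot: [0.07, 0.998, -0.0, -0.0]
force: [-0.1, 0.4, -1.2]
grip_width: 0.0858
clock: 2.1
tcp_pos: [0.5357, 0.1004, 0.2308]
tcp_rot: [0.07, 0.998, -0.0, -0.0]
force: [-0.1, 0.5, 0.6]
grip_width: 0.0851
clock: 2.6
tcp_pos: [0.5874, -0.0036, 0.2189]
tcp_rot: [0.071, 0.997, -0.001, -0.001]
force: [-0.4, -0.3, 0.1]
grip_width: 0.0856
t 2.6 tcp [ 0.5874 -0.0036  0.2189] j [-0.05  0.11  1.81 -0.    1.23 -1.48] F [-0.4  -0.33  0.09] grip 0.0856
shift units [0.004 0.017 1.129] xyaw 171.81 tiltz [-0.0019 -0.0011 -1.    ]
turn units az -0.0010672365163905005
tcp px 304 168
top px 246 168
```

View pics/a1.png

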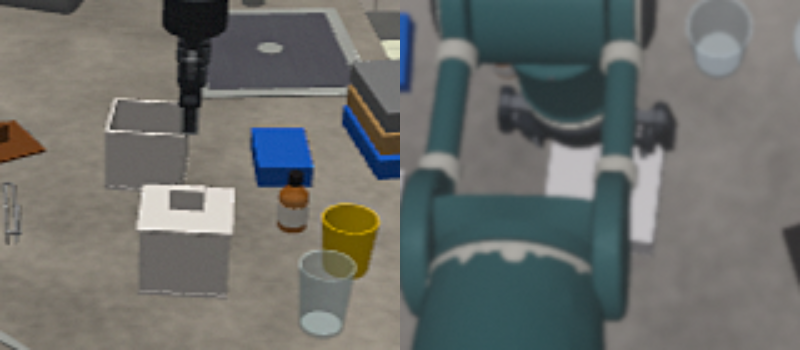

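The side view shows the open fingers right above the knob (about (304,168)), and the top view has them straddling the lid. Descending and gripping.

```bash
python3 -m inch '0 0.01 0.2 0 0 0; 0 0.01 0.4 0 0 0; 0 0.01 0.6 0 0 0; 0 0.01 0.75 0 0 0; 0 0.01 0.85 0 0 0; 0 0.01 0.85 0 0 0'
python3 -m inch '0 0 0.1 0 0 0; 0 0 0.2 0 0 0; 0 0 0.27 0 0 0; 0 0 0.27 0 0 0'
python3 -m inch '0 0 0 0 0 0;0 0 0 0 0 0;0 0 0 0 0 0;0 0 0 0 0 0;0 0 0 0 0 0;0 0 0 0 0 0;0 0 0 0 0 0;0 0 0 0 0 0;0 0 0 0 0 0;0 0 0 0 0 0' 1 40
python3 -c "
from h import *
to([.587,-.002,.106],-8)"
```

```text
clock: 3.3
tcp_pos: [0.5858, 0.0009, 0.1338]
tcp_rot: [0.07, 0.998, 0.0, -0.002]
force: [-0.7, -0.5, -0.4]
grip_width: 0.0852
clock: 3.7
tcp_pos: [0.5861, 0.0002, 0.107]
tcp_rot: [0.07, 0.998, -0.0, -0.001]
force: [-0.5, -0.1, 0.3]
grip_width: 0.0855
clock: 4.7
tcp_pos: [0.5876, 0.0002, 0.109]
tcp_rot: [0.07, 0.998, -0.0, 0.0]
force: [-1.0, 0.2, 4.6]
grip_width: 0.0132
t 4.7 tcp [5.876e-01 2.000e-04 1.090e-01] j [-0.04  0.21  1.91 -0.    1.02 -1.47] F [-0.95  0.17  4.56] grip 0.0132
shift units [ 0.002 -0.023  0.03 ] xyaw 171.99 tiltz [ 9.e-04 -1.e-04 -1.e+00]
turn units az -7.788280887695009e-05
```

```bash
python3 -m inch '0 0 -0.05 0 0 0; 0 0 -0.12 0 0 0; 0 0 -0.25 0 0 0; 0 0 -0.4 0 0 0;0 0 -0.6 0 0 0;0 0 -0.8 0 0 0;0 0 -0.8 0 0 0;0 0 -0.8 0 0 0'
python3 - <<'E'
from h import *
to([.499,-.264,.19],-8)
f,K,E=cam('side')
cv2.imwrite('pics/a2.png',cv2.resize(f[120:320,200:400,::-1],(500,500)))
E
```

```text
clock: 5.5
tcp_pos: [0.5878, 0.0002, 0.1896]
tcp_rot: [0.07, 0.998, 0.0, 0.001]
force: [0.6, -0.5, -2.9]
grip_width: 0.0131
t 5.5 tcp [5.878e-01 2.000e-04 1.896e-01] j [-0.04  0.13  1.84  0.    1.17 -1.47] F [ 0.61 -0.55 -2.88] grip 0.0131
shift units [ 0.51  -2.74  -0.005] xyaw 171.99 tiltz [ 2.2e-03 -1.0e-04 -1.0e+00]
turn units az -7.738732974726443e-05
```

View pics/a2.png

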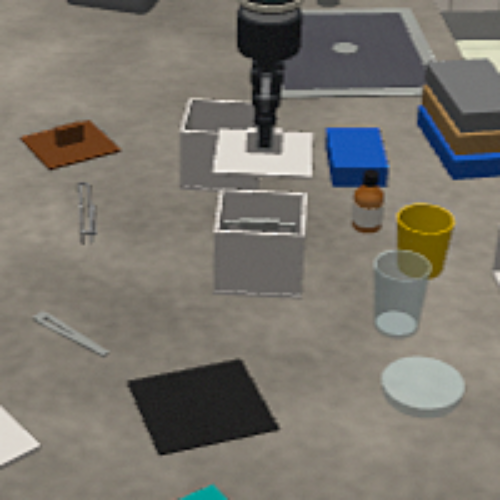

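The lid is held level at about (265,150) in the crop, and the open dish below it shows the rack's bar. Moving to the mat.

```bash
python3 -m inch '0.03 -0.15 0 0 0 0; 0.07 -0.4 0 0 0 0; 0.12 -0.66 0 0 0 0; 0.17 -0.91 0 0 0 0'
python3 -m inch '0.04 -0.23 0 0 0 0; 0.08 -0.45 0 0 0 0; 0.13 -0.68 0 0 0 0; 0.17 -0.91 0 0 0 0'
python3 -m inch '0.04 -0.23 0 0 0 0; 0.08 -0.45 0 0 0 0; 0.13 -0.7 0 0 0 0; 0.17 -0.86 0 0 0 0;0.17 -0.92 0 0 0 0;0.17 -0.92 0 0 0 0;0.17 -0.92 0 0 0 0'
python3 -m inch '0 0 0.1 0 0 0; 0 0 0.3 0 0 0; 0 0 0.5 0 0 0; 0 0 0.7 0 0 0;0 0 0.9 0 0 0;0 0 1 0 0 0;0 0 1 0 0 0'
python3 - <<'E'
from h import *
to([.499,-.264,.021],-8)
f,K,E=cam('side')
cv2.imwrite('pics/a3.png',cv2.resize(f[150:350,180:380,::-1],(500,500)))
E
```

```text
clock: 5.95
tcp_pos: [0.5559, -0.0888, 0.1869]
tcp_rot: [0.07, 0.998, -0.0, -0.001]
force: [-0.4, 0.6, -2.1]
grip_width: 0.0134
clock: 6.35
tcp_pos: [0.5262, -0.1764, 0.1869]
tcp_rot: [0.07, 0.998, 0.0, -0.001]
force: [0.3, 0.1, -1.0]
grip_width: 0.0128
clock: 7.05
tcp_pos: [0.4985, -0.2634, 0.1882]
tcp_rot: [0.07, 0.998, 0.0, -0.0]
force: [-0.7, -0.4, -2.2]
grip_width: 0.0131
clock: 7.75
tcp_pos: [0.4971, -0.2624, 0.0861]
tcp_rot: [0.069, 0.998, 0.001, -0.002]
force: [0.6, -0.1, -2.6]
grip_width: 0.0133
t 7.75 tcp [ 0.4971 -0.2624  0.0861] j [-0.53  0.19  1.98  0.    0.98 -1.96] F [ 0.64 -0.09 -2.55] grip 0.0133
shift units [-0.024 -0.015  0.651] xyaw 172.04 tiltz [-0.0038  0.0024 -1.    ]
turn units az 0.0002335455272117315
```

View pics/a3.png

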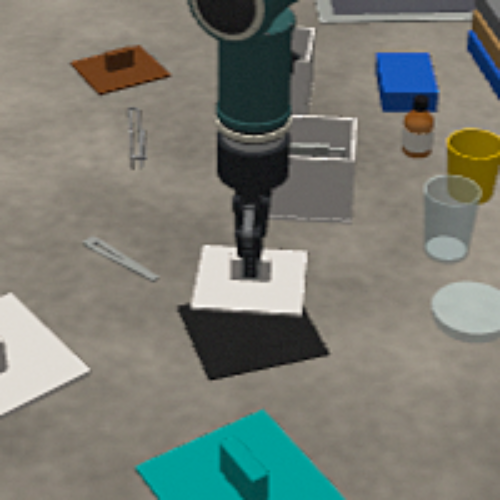

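The lid is level above the mat (crop (250,280) over the mat at (253,340)). Lowering gently.

```bash
python3 -m inch '-0.01 -0.01 0.12 0 0 0; -0.02 -0.01 0.25 0 0 0; -0.02 -0.01 0.38 0 0 0; -0.02 -0.01 0.46 0 0 0;-0.02 -0.01 0.52 0 0 0;-0.02 -0.01 0.55 0 0 0;-0.02 -0.01 0.58 0 0 0;-0.02 -0.01 0.6 0 0 0;-0.02 -0.01 0.6 0 0 0'
python3 -c "
from h import *
to([.499,-.264,.021],-8)"
```

```text
clock: 8.7
tcp_pos: [0.5004, -0.2653, 0.0285]
tcp_rot: [0.07, 0.998, -0.0, 0.0]
force: [-1.2, -0.2, -2.0]
grip_width: 0.0132
t 8.7 tcp [ 0.5004 -0.2653  0.0285] j [-0.53  0.27  2.01 -0.    0.86 -1.96] F [-1.22 -0.19 -1.97] grip 0.0132
shift units [0.015 0.011 0.075] xyaw 171.98 tiltz [ 1.e-04 -1.e-04 -1.e+00]
turn units az -9.012850674644647e-05
```

```bash
python3 -m inch '0 0 0.02 0 0 0; 0 0 0.035 0 0 0; 0 0 0.05 0 0 0; 0 0 0.06 0 0 0;0 0 0.07 0 0 0;0 0 0.07 0 0 0;0 0 0.07 0 0 0'
python3 -c "
from h import *
to([.499,-.264,.021],-8)"
```

```text
clock: 9.4
tcp_pos: [0.5003, -0.2652, 0.0215]
tcp_rot: [0.07, 0.998, 0.0, -0.0]
force: [-0.5, 0.3, -1.2]
grip_width: 0.0132
t 9.4 tcp [ 0.5003 -0.2652  0.0215] j [-0.53  0.28  2.01 -0.    0.85 -1.96] F [-0.55  0.32 -1.23] grip 0.0132
shift units [0.014 0.01  0.005] xyaw 171.98 tiltz [-1.e-04  0.e+00 -1.e+00]
turn units az -8.914456998970385e-05
```

```bash
python3 -m inch '0 0 0.01 0 0 0; 0 0 0.02 0 0 0; 0 0 0.03 0 0 0; 0 0 0.03 0 0 0; 0 0 0.03 0 0 0'
python3 -c "
from h import *
to([.499,-.264,.021],-8)"
```

```text
clock: 9.9
tcp_pos: [0.5005, -0.2654, 0.0209]
tcp_rot: [0.07, 0.998, -0.0, -0.0]
force: [-6.8, 3.3, 14.7]
grip_width: 0.0132
t 9.9 tcp [ 0.5005 -0.2654  0.0209] j [-0.53  0.28  2.01 -0.    0.85 -1.96] F [-6.83  3.29 14.69] grip 0.0132
shift units [ 0.017  0.011 -0.001] xyaw 171.99 tiltz [-1.e-04 -0.e+00 -1.e+00]
turn units az -6.850917023907894e-05
```

Contact felt (15 N). Easing off a little, releasing, then going straight up.

```bash
python3 -m inch '0 0 -0.02 0 0 0;0 0 -0.02 0 0 0'
python3 -m inch '0 0 0 0 0 0;0 0 0 0 0 0;0 0 0 0 0 0;0 0 0 0 0 0;0 0 0 0 0 0;0 0 0 0 0 0;0 0 0 0 0 0;0 0 0 0 0 0' -1
python3 -m inch '0 0 -0.1 0 0 0;0 0 -0.3 0 0 0;0 0 -0.5 0 0 0;0 0 -0.7 0 0 0;0 0 -0.9 0 0 0;0 0 -1 0 0 0'
python3 -m inch '0 0 -0.2 0 0 0;0 0 -0.4 0 0 0;0 0 -0.6 0 0 0;0 0 -0.8 0 0 0;0 0 -0.9 0 0 0;0 0 -0.9 0 0 0'
python3 - <<'E'
from h import *
to([.587,-.002,.22],-8)
f,K,E=cam('top');s,Ks,Es=cam('side')
np.savez('top1',f=f,K=K,E=E);np.savez('side1',f=s,K=Ks,E=Es)
a=cv2.resize(f[140:230,205:295,::-1],(400,400),interpolation=cv2.INTER_CUBIC);b=cv2.resize(s[160:310,220:370,::-1],(400,400),interpolation=cv2.INTER_CUBIC)
cv2.imwrite('pics/a4.png',np.hstack([a,b]))
E
```

```text
clock: 10.1
tcp_pos: [0.5007, -0.2655, 0.0209]
tcp_rot: [0.07, 0.998, -0.0, 0.001]
force: [0.0, 0.5, 10.2]
grip_width: 0.0133
clock: 10.9
tcp_pos: [0.5003, -0.2652, 0.0205]
tcp_rot: [0.07, 0.998, 0.0, 0.0]
force: [0.1, -0.1, 0.1]
grip_width: 0.0854
clock: 11.5
tcp_pos: [0.5016, -0.266, 0.1234]
tcp_rot: [0.07, 0.998, -0.001, 0.002]
force: [1.2, -1.1, -0.4]
grip_width: 0.0855
clock: 12.1
tcp_pos: [0.5013, -0.2658, 0.2124]
tcp_rot: [0.07, 0.998, -0.001, 0.002]
force: [-1.0, -0.2, 0.3]
grip_width: 0.0854
t 12.1 tcp [ 0.5013 -0.2658  0.2124] j [-0.53  0.07  1.86 -0.    1.2  -1.96] F [-1.01 -0.19  0.34] grip 0.0854
shift units [-0.481  2.732 -0.079] xyaw 171.98 tiltz [ 0.003  -0.0018 -1.    ]
turn units az -8.533202851247602e-05
```

View pics/a4.png

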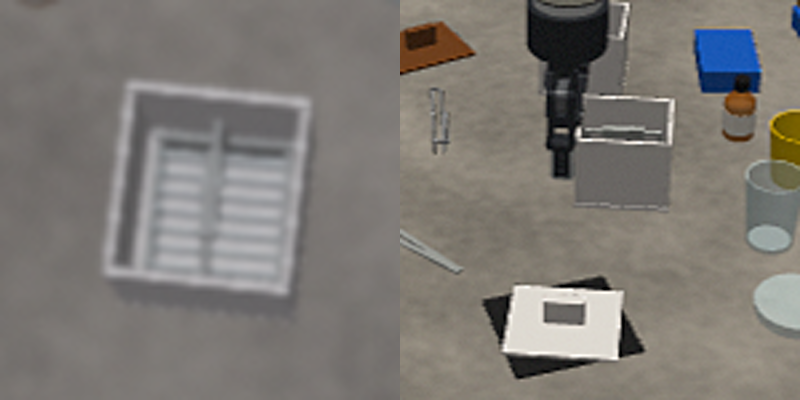

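The lid lies knob up on the mat. The open dish shows the rack, with its bar running from about (217,130) to (207,270) in the left crop. Computing the bar position.

```bash
python3 - <<'E'
from h import *
d=np.load('top1.npz');f,K,E=d['f'],d['K'],d['E'];g=cv2.cvtColor(f,cv2.COLOR_RGB2GRAY)
full=lambda u,v:(205+(u+.5)/4.444-.5,140+(v+.5)/4.444-.5)
c=np.array([.587,-.002]);a=np.radians(-8);X=np.array([np.cos(a),np.sin(a)]);Y=np.array([-X[1],X[0]])
loc=lambda u,v,z:(lambda p:((p-c)@X*1000,(p-c)@Y*1000))(onz(K,E,*full(u,v),z)[:2])
for n,q,z in[('rim',[(130,85),(308,100),(290,292),(108,272)],.095),('bar',[(217,130),(214,165),(211,200),(208,235),(206,262)],.083),('frame top',[(152,130),(296,145),(285,268),(143,262)],.037)]:
    print(n,[tuple(np.round(loc(*p,z),1)) for p in q])
# bar x extent/pos from profiles: resample rows across bar in local coords at z=.083
for xl in range(-45,50,6):
    pr=[]
    for yl in np.arange(-14,15,2):
        p=c+X*xl/1e3+Y*yl/1e3; u,v=proj(K,E,[*p,.083]); pr.append(int(cv2.getRectSubPix(g,(1,1),(float(u),float(v)))[0,0]))
    print(xl,pr)
d=np.load('side1.npz');f,K,E=d['f'],d['K'],d['E'];g=cv2.cvtColor(f,cv2.COLOR_RGB2GRAY)
r=comp(cv2.inRange(g[:,:],0,60)*0+(g>170),*[int(x) for x in proj(K,E,[.49,-.235,.012])]); rect(r,K,E,.012,'lid on mat')
cv2.imwrite('pics/a5.png',cv2.resize(f[190:225,280:325,::-1],(720,560),interpolation=cv2.INTER_CUBIC))
E
```

```text
rim [(np.float64(53.0), np.float64(50.0)), (np.float64(55.0), np.float64(-50.6)), (np.float64(-54.8), np.float64(-53.2)), (np.float64(-54.6), np.float64(48.3))]
bar [(np.float64(35.4), np.float64(-0.7)), (np.float64(15.0), np.float64(-1.4)), (np.float64(-5.2), np.float64(-2.2)), (np.float64(-25.4), np.float64(-3.0)), (np.float64(-40.8), np.float64(-3.8))]
frame top [(np.float64(43.1), np.float64(42.2)), (np.float64(43.1), np.float64(-43.1)), (np.float64(-30.6), np.float64(-45.2)), (np.float64(-36.0), np.float64(37.4))]
-45 [159, 160, 158, 149, 140, 136, 142, 152, 158, 160, 160, 161, 163, 164, 164]
-39 [174, 175, 173, 165, 151, 140, 143, 153, 164, 171, 172, 170, 169, 168, 168]
-33 [171, 170, 167, 162, 150, 143, 142, 147, 161, 169, 172, 173, 173, 173, 173]
-27 [165, 164, 161, 150, 138, 131, 128, 131, 144, 153, 159, 160, 161, 161, 161]
-21 [175, 173, 167, 160, 153, 148, 147, 151, 158, 167, 173, 175, 177, 178, 178]
-15 [156, 154, 148, 139, 140, 143, 145, 147, 149, 152, 154, 154, 155, 156, 157]
-9 [175, 174, 168, 149, 140, 139, 143, 147, 153, 161, 168, 172, 173, 173, 173]
-3 [158, 156, 152, 142, 136, 137, 142, 144, 146, 149, 154, 159, 160, 159, 160]
3 [172, 169, 163, 153, 144, 143, 144, 147, 150, 153, 159, 163, 165, 167, 167]
9 [165, 164, 159, 149, 145, 144, 145, 147, 152, 158, 162, 165, 166, 166, 168]
15 [158, 156, 151, 137, 131, 134, 142, 143, 145, 148, 151, 153, 155, 154, 154]
21 [145, 141, 134, 127, 121, 128, 136, 138, 135, 127, 124, 127, 130, 133, 135]
27 [101, 100, 97, 91, 90, 106, 121, 125, 116, 108, 105, 105, 106, 107, 110]
33 [117, 117, 113, 102, 96, 103, 120, 128, 125, 122, 119, 119, 118, 118, 118]
39 [101, 101, 101, 100, 101, 106, 119, 121, 115, 107, 102, 101, 101, 101, 101]
45 [101, 101, 101, 101, 101, 102, 103, 103, 102, 102, 101, 101, 100, 101, 101]
lid on mat centre 501.9 -268.4 size [118.2 109.1] yaw of long side -7.9
```

View pics/a5.png

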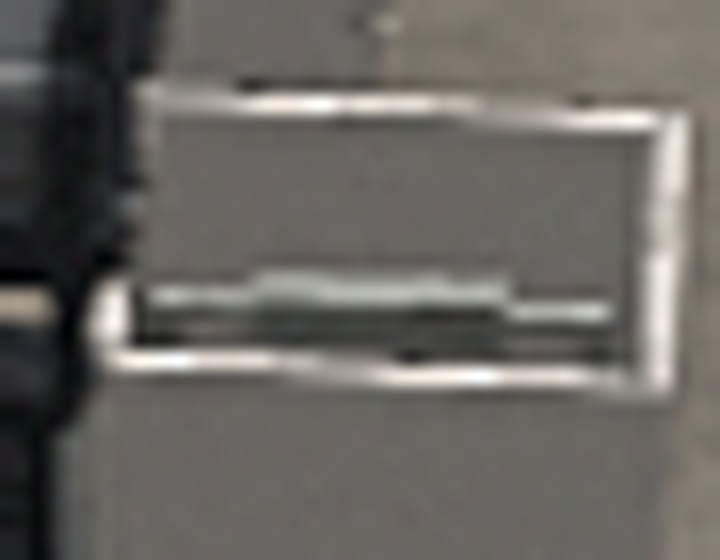

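The lid is at (502,-268), 5 mm from the mat's middle. The rack bar's middle is at about (587,-4) with yaw about -7°. Going there with the jaws half open, so that the fingers fit inside the dish.

```bash
python3 -m inch '-0.03 0.15 0 0 0 -0.003; -0.07 0.4 0 0 0 -0.006; -0.12 0.66 0 0 0 -0.006; -0.16 0.9 0 0 0 -0.006' 0
python3 -m inch '-0.04 0.23 0 0 0 0; -0.08 0.45 0 0 0 0; -0.12 0.68 0 0 0 0; -0.16 0.9 0 0 0 0'
python3 -m inch '-0.04 0.23 0 0 0 0; -0.08 0.45 0 0 0 0; -0.12 0.7 0 0 0 0; -0.16 0.86 0 0 0 0;-0.16 0.9 0 0 0 0;-0.16 0.9 0 0 0 0;-0.16 0.9 0 0 0 0'
python3 -c "
from h import *
to([.587,-.004,.06],-7)"
```

```text
clock: 12.6
tcp_pos: [0.5283, -0.1761, 0.2089]
tcp_rot: [0.06, 0.998, 0.001, -0.001]
force: [0.5, -0.7, -0.1]
grip_width: 0.0427
clock: 13.0
tcp_pos: [0.5548, -0.0886, 0.2089]
tcp_rot: [0.06, 0.998, 0.0, -0.001]
force: [-0.2, 0.0, -0.0]
grip_width: 0.0428
clock: 13.7
tcp_pos: [0.5818, -0.004, 0.2101]
tcp_rot: [0.061, 0.998, -0.0, -0.0]
force: [0.1, 0.2, 0.6]
grip_width: 0.0424
t 13.7 tcp [ 0.5818 -0.004   0.2101] j [-0.05  0.1   1.83 -0.    1.21 -1.5 ] F [0.11 0.2  0.59] grip 0.0424
shift units [-0.052  0.007  1.501] xyaw 173.06 tiltz [-8.e-04 -5.e-04 -1.e+00]
turn units az 0.00032154699864687724
```

```bash
python3 -m inch '-0.02 0 0.15 0 0 0;-0.04 0.01 0.35 0 0 0;-0.05 0.01 0.55 0 0 0;-0.05 0.01 0.75 0 0 0;-0.05 0.01 0.85 0 0 0;-0.05 0.01 0.9 0 0 0;-0.05 0.01 0.9 0 0 0'
python3 - <<'E'
from h import *
to([.587,-.004,.06],-7)
f,K,E=cam('side')
cv2.imwrite('pics/a6.png',cv2.resize(f[150:250,250:360,::-1],(660,600),interpolation=cv2.INTER_CUBIC))
E
```

```text
clock: 14.4
tcp_pos: [0.5868, -0.0035, 0.1196]
tcp_rot: [0.061, 0.998, -0.0, -0.001]
force: [-0.2, 1.0, 0.4]
grip_width: 0.0429
t 14.4 tcp [ 0.5868 -0.0035  0.1196] j [-0.05  0.19  1.91 -0.    1.04 -1.5 ] F [-0.17  0.96  0.44] grip 0.0429
shift units [-0.004 -0.005  0.596] xyaw 173.03 tiltz [-0.0014  0.     -1.    ]
turn units az 0.0001586530383448803
```

View pics/a6.png

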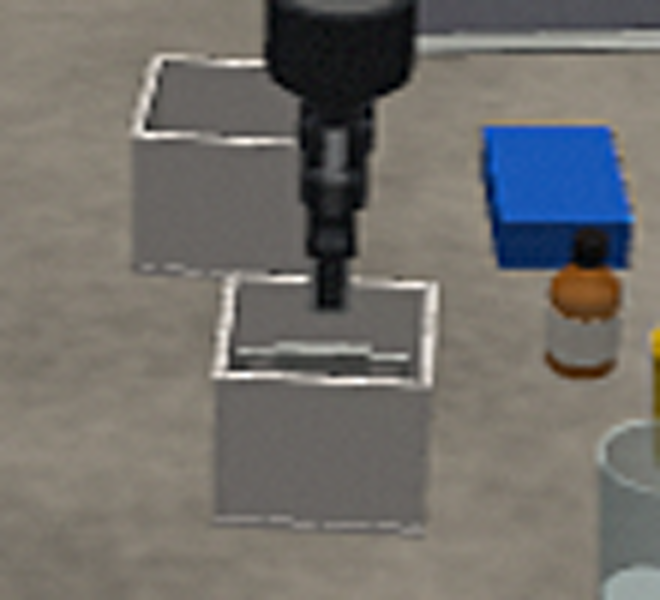

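The fingers (330,290) sit over the middle of the bar (about 325,350) and within the rim. Lowering and gripping.

```bash
python3 -m inch '0 0 0.1 0 0 0;0 0 0.2 0 0 0;0 0 0.3 0 0 0;0 0 0.4 0 0 0;0 0 0.5 0 0 0;0 0 0.58 0 0 0;0 0 0.6 0 0 0;0 0 0.6 0 0 0'
python3 -m inch '0 0 0 0 0 0;0 0 0 0 0 0;0 0 0 0 0 0;0 0 0 0 0 0;0 0 0 0 0 0;0 0 0 0 0 0;0 0 0 0 0 0;0 0 0 0 0 0' 1 60
python3 -c "
from h import *
to([.587,-.004,.06],-7)"
```

```text
clock: 15.25
tcp_pos: [0.5869, -0.0031, 0.0598]
tcp_rot: [0.061, 0.998, -0.0, -0.001]
force: [-0.3, 0.5, -0.1]
grip_width: 0.0423
clock: 16.05
tcp_pos: [0.5879, -0.0029, 0.061]
tcp_rot: [0.061, 0.998, 0.0, 0.001]
force: [1.1, 2.1, 2.3]
grip_width: 0.0087
t 16.05 tcp [ 0.5879 -0.0029  0.061 ] j [-0.05  0.26  1.95  0.    0.93 -1.5 ] F [1.13 2.08 2.35] grip 0.0087
shift units [ 0.008 -0.012  0.01 ] xyaw 173.06 tiltz [ 1.2e-03  3.0e-04 -1.0e+00]
turn units az 0.00032444729433933617
```

```bash
python3 -m inch '0 0 -0.03 0 0 0;0 0 -0.08 0 0 0;0 0 -0.16 0 0 0;0 0 -0.26 0 0 0;0 0 -0.36 0 0 0;0 0 -0.46 0 0 0;0 0 -0.56 0 0 0;0 0 -0.65 0 0 0;0 0 -0.7 0 0 0;0 0 -0.7 0 0 0'
python3 -m inch '0 0 -0.05 0 0 0;0 0 -0.15 0 0 0;0 0 -0.25 0 0 0;0 0 -0.35 0 0 0;0 0 -0.45 0 0 0;0 0 -0.55 0 0 0;0 0 -0.63 0 0 0;0 0 -0.68 0 0 0;0 0 -0.7 0 0 0;0 0 -0.7 0 0 0;0 0 -0.7 0 0 0'
python3 - <<'E'
from h import *
to([.587,-.004,.20],-7)
f,K,E=cam('side');t,Kt,Et=cam('top')
np.savez('side2',f=f,K=K,E=E);np.savez('top2',f=t,K=Kt,E=Et)
cv2.imwrite('pics/a7.png',cv2.resize(f[150:310,230:360,::-1],(487,600),interpolation=cv2.INTER_CUBIC))
E
```

```text
clock: 17.05
tcp_pos: [0.5881, -0.0032, 0.1317]
tcp_rot: [0.06, 0.998, 0.0, 0.001]
force: [0.4, -0.4, -4.1]
grip_width: 0.0089
clock: 18.15
tcp_pos: [0.5869, -0.0031, 0.1999]
tcp_rot: [0.061, 0.998, -0.0, -0.0]
force: [0.3, -0.3, -4.9]
grip_width: 0.009
t 18.15 tcp [ 0.5869 -0.0031  0.1999] j [-0.05  0.12  1.83  0.    1.19 -1.5 ] F [ 0.28 -0.34 -4.94] grip 0.009
shift units [-0.002 -0.009 -0.001] xyaw 173.06 tiltz [-1.e-03  1.e-04 -1.e+00]
turn units az 0.0003418412339256191
```

View pics/a7.png

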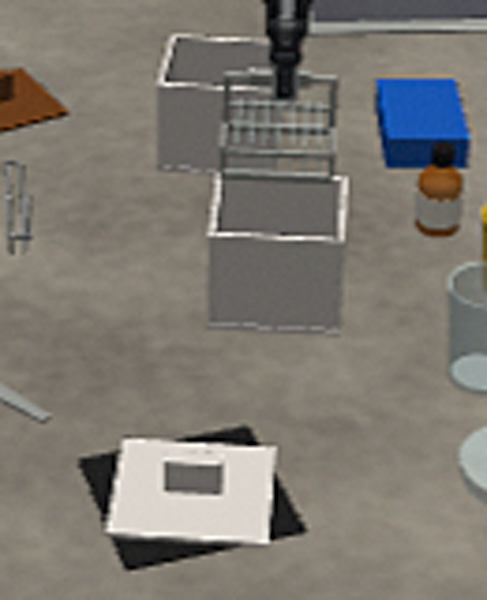

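The rack hangs level over the empty dish (crop (278,130)) with the lid still on the mat. Holding, then a final numeric check.

```bash
python3 -m inch '0 0 0 0 0 0;0 0 0 0 0 0;0 0 0 0 0 0;0 0 0 0 0 0;0 0 0 0 0 0;0 0 0 0 0 0;0 0 0 0 0 0;0 0 0 0 0 0;0 0 0 0 0 0;0 0 0 0 0 0;0 0 0 0 0 0;0 0 0 0 0 0;0 0 0 0 0 0;0 0 0 0 0 0;0 0 0 0 0 0;0 0 0 0 0 0;0 0 0 0 0 0;0 0 0 0 0 0;0 0 0 0 0 0;0 0 0 0 0 0'
python3 -m inch '0 0 0 0 0 0;0 0 0 0 0 0;0 0 0 0 0 0;0 0 0 0 0 0;0 0 0 0 0 0;0 0 0 0 0 0;0 0 0 0 0 0;0 0 0 0 0 0;0 0 0 0 0 0;0 0 0 0 0 0;0 0 0 0 0 0;0 0 0 0 0 0;0 0 0 0 0 0;0 0 0 0 0 0;0 0 0 0 0 0;0 0 0 0 0 0;0 0 0 0 0 0'
python3 - <<'E'
from h import *
to([.587,-.004,.20],-7)
f,K,E=cam('side'); p=np.load('side2.npz')['f']
print('moved pixels during hold',int((cv2.absdiff(f,p).max(2)>25).sum()))
a=np.radians(-7)
for z in(.125,.145,.165):
    q=[proj(K,E,[.587+np.cos(a)*x-np.sin(a)*-.042,-.004+np.sin(a)*x+np.cos(a)*-.042,z]) for x in(-.046,.046)]
    print(z,[((u-230)*3.746,(v-150)*3.75) for u,v in q])
c=[.587,-.002];a=np.radians(-8);print('dish rim front corners predicted in crop')
for x in(-.056,.056):
    u,v=proj(K,E,[c[0]+np.cos(a)*x+np.sin(a)*.052,c[1]+np.sin(a)*x-np.cos(a)*.052,.095]); print((u-230)*3.746,(v-150)*3.75)
E
```

```text
clock: 20.25
tcp_pos: [0.5873, -0.0031, 0.2005]
tcp_rot: [0.06, 0.998, -0.0, 0.0]
force: [-0.7, -0.3, -3.9]
grip_width: 0.0085
clock: 21.95
tcp_pos: [0.5873, -0.0031, 0.2005]
tcp_rot: [0.06, 0.998, -0.0, 0.0]
force: [0.1, 0.3, -3.7]
grip_width: 0.0083
t 21.95 tcp [ 0.5873 -0.0031  0.2005] j [-0.05  0.12  1.83 -0.    1.19 -1.5 ] F [ 0.07  0.35 -3.69] grip 0.0083
shift units [ 0.002 -0.009  0.005] xyaw 173.07 tiltz [ 0. -0. -1.]
turn units az 0.00036137465361621126
moved pixels during hold 229
0.125 [(np.float64(219.5054400570308), np.float64(196.56564277187715)), (np.float64(332.67583075300104), np.float64(201.45801497278455))]
0.145 [(np.float64(219.9288224560635), np.float64(175.4694127792809)), (np.float64(333.8970056107954), np.float64(180.32079471830318))]
0.165 [(np.float64(220.3581834770224), np.float64(154.07528097621042)), (np.float64(335.13548687220646), np.float64(158.88401927504395))]
dish rim front corners predicted in crop
204.84128521100925 231.65599454042066
341.6577862191089 239.01805022486556
```

```bash
python3 -c "
from station import manip
print(manip.finish_job())"
```

```text
the job is handed in; nothing more can be done
None
```

I took the lid off, laid it knob up on the mat, lifted the rack out by its handle, and handed the job in at about 22 s with the rack still held over the dish. No verdict was reported.

Last checks:
- **Lid:** measured about 5 mm from the middle of the mat, released and lying flat.
- **Rack:** the side view agrees with its underside at about 0.145 m, 5 cm over the rim. It looks level and within a few millimetres of centre over the dish. I held it about 3.7 s with the TCP steady to within 1 mm.
- **Grip:** the force reading of about -4 N fits the rack's weight hanging from the closed fingers.
- **Dish:** its rim corners lie within about 3 mm of their starting place.
- **Bystanders:** those in the last side-view crop look where they were; I did not measure them one by one.

Two things did not read perfectly clean:
- **Frame change during the hold:** comparing frames from before and after the hold showed 229 changed pixels. I took this as the arm settling by about 0.5 mm plus image noise, and did not look further.
- **Finger opening:** it read 1–2 mm under the bar's 10 mm width and crept from 9.0 to 8.3 mm during the hold. The grip held throughout.

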